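# Take the wash basket off the drain hook

### The job

The wash basket has finished draining: ease its handle back against the hook's sprung red keeper until the keeper is fully open, and without forcing it lift the handle up and out over the hook's nose. Carry the basket level and set it down gently, standing flat inside the free end of the steel tray beside the plaster cast. Work the hook with the basket's handle only, keep the gripper off the stand, and leave everything else where it is.

Things in the scene. Friction and masses are not known exactly. Their poses are not given: they have to be found in the camera images.
- basket: Stainless wire wash basket, 100 (x) x 140 (y) x 48 mm high, two dental casts held inside, about 0.3 kg (varies). Origin: centre of the underside, z up. A welded upright bail: legs at y = +-71 mm joined at the top by a straight round bar along y, 8 mm thick, by whose middle it hangs in the hook. The bar can be gripped either side of the hook, |y| 20 to 58 mm. Over 0.5 rad of tilt the casts spill.
- bail_bar (a point): Middle of the bail's top bar, on its centre line, 130 mm above the basket's underside.
- stand: White drain stand, fixed to the bench: base 270 x 150 mm with drip dish; a post 145 mm behind the origin (+x), 242 mm high, whose clamp holds the hook. Origin: on the bench under the hook; x points from the hook's nose back to the post, z up. The hook lies in its x-z plane, nose to -x. The basket must not press on it with over 13 N in all (the weight it hangs with counted), nor the gripper with over 5 N.
- hook_place (a point): Fixed point of the stand over its origin, at the height of the hook's saddle (205 mm); the bar's middle starts 4 mm above it. Hook: 10 mm round steel. Its nose rises in front of the saddle and curls back over the bar as a lip: underside 10.5 mm and top 23 mm above the saddle, square tip 30.5 mm behind the nose's inner face; nose 10 mm thick. So the bar cannot be lifted straight out.
- keeper_place (a point): About where the keeper is hinged (along y), 40 mm above the saddle. Red sprung blade, 12 mm wide, reaching forward and down under the lip and closing the throat. The bar, pushed to stand +x, swings it 0.37 rad back to a solid stop, against 2 N at first and 3.5 N fully back (besides the bar's drag on the saddle); it springs shut. At the stop the bar is 1.5 mm clear of the lip's tip and can go straight up.
- clamp (a point): The clamp on the post. The hook's shank (12 mm round, 20 mm above the saddle) may be clamped anywhere in a range of 16 mm, which is not measured: the nose's inner face lies 4.5 to 20.5 mm to stand -x of the stand's origin. So the bar travels 15 to 32 mm back until the keeper is at its stop: find it by feel. The hook's top is 45 mm above the saddle.
- tray: Stainless instrument tray, fixed, 183 (its x) x 284 (its y) mm, rim 17 mm high, walls and floor 3 and 5 mm thick. Origin: centre of its underside, z up. A plaster cast stands in it at its +y end.
- tray_free (a point): Centre of the tray's free floor, on the floor (5 mm up), 36 mm from the tray's centre towards -y; a free area of about 177 (x) x 205 (y) mm around it.
- tray_cast: Plaster dental cast, 62 (y) x 62 (x) x 32 mm, loose, standing in the tray 105 mm from its centre towards +y. Leave it alone. Origin: underside.
- bench_cast: The like cast, loose on the bench. Leave it alone.
- reagent_bottle: White bottle with blue cap, 72 x 165 mm. Leave it alone.
- teal_bottle: Teal bottle with blue cap, 60 x 105 mm. Leave it alone.
- mixing_bowl: Green bowl, 116 mm wide, 65 mm high, at the back. Leave it alone.
- wax_carver: Thin steel carver, 170 mm, lying on the bench. Leave it alone.
- plaster_spatula: Spatula, 200 mm, lying on the bench. Leave it alone.
Things that resemble listed ones, but are neither listed nor needed, are in the scene too. Leave any yellow look-alike of the basket alone.

How it is judged:
By the outcome, as a careful person would: the job done as asked, in the order asked, and still so for the second after the job is handed in, with the robot touching nothing.
It also fails if it takes over 69 s, if anything falls off the work surface, if the arm or the gripper's body presses on something with over 40 N, if the wrist force passes 120 N, or if a joint passes its speed limit or range.

### The arm

A 6-joint arm with a two-finger parallel gripper is mounted at the origin on the work surface. World frame = base frame: x ahead of the robot, y to its left, z up, the work surface at z = 0. Lengths are in m, angles in rad, forces in N, time in s.
With the tool pointing down it reaches from about 0.325 to 1 m from the base axis. Payload 5.1 kg.
Tool frame: the origin (TCP) lies on the centre line of the jaws, within the pads' length; the fingertips stand 22 mm ahead of it and the grasp point (between the pads) lies 3 mm ahead of it (r.tip_reach is the z of the fingertips in the tool frame, in m); z points along the fingers, y is the line along which they close (so a half turn about z gives the same grasp; the last joint's range is limited). The gripper opens to 85 mm and grips with 20 to 120 N. Pads are 22 mm wide; open, the fingers measure 114 mm over their backs; the gripper's body (76 mm by 85 mm) begins 54 mm behind the grasp point. The pads swing forward as they close: fully open they stand 13 mm farther back than shut.
Start: joints at [1.207, 0.124, 1.65, -0, 1.367, -0.083], TCP at [0.18, 0.625, 0.219] pointing down, gripper open.
Joint ranges: [-2.61, 2.61], [-1.02, 2.33], [0.03, 2.71], [-1.35, 4.49], [0.32, 2.68], [-2.91, 2.91]. Speed limits (rad/s): [2.57, 2.57, 3.14, 3.14, 3.14, 3.14].

### API

Orientations are given as a rotation vector (axis times angle).
In Python, from rig import r gives the robot as it stands. Calls block until the motion is done:
- r.move_to(position, orientation): joint-space move of the TCP to a pose.
- r.servo_line(position, frame=None, rate=0.15): straight line of the TCP; frame=None keeps the orientation; rate is the mean speed in m/s.
- r.move_j(angles): joint-space move.
- r.ungrasp() and r.close(grip_force=None): open the fingers fully, or close them until they stop; grip_force is the grip in N (None keeps the last).
- r.pause(seconds).
- r.ik(position, orientation): joint angles nearest the present ones, or None.
- r.camera(name): name is "side" or "top"; returns a dict with "color" (384x512x3 uint8, red, green, blue), "intrinsics" (3x3 intrinsics, pixels), "distortion" ([k1, k2, p1, p2, k3] as OpenCV has them; the pictures are not rectified), "R" (3x3) and "t" (3): a world point X has camera coordinates R X + t. Camera axes: x right, y down, z forward; pixel columns grow to the right and rows downward; lengths in m; the calibration is good to about 2 mm. A picture is of the moment at which its call begins. There is no depth.
A pose or a line that the arm cannot do raises r.PlanningError and nothing moves.
- r.finish_job(): hands the job in; it is judged then, once.
Trained networks look in the newest picture that a camera, given by its name, has taken for a name from the list of things; names that differ only in an ending like _2 or _b are one class to them, and where a whole thing is asked for, a point or a joint stands for the part that bears it (a point fixed in the world has none). Each returns a list of dicts, best first, with "conf" (0 to 1); they miss things now and then, are a little off and sometimes report something else, mostly with a low value. They report only what shows in the picture. A call takes as long as a camera call. They do not tell look-alikes from the thing itself.
- r.spot_in(camera, thing): "extent" ([centre column, centre row, width, height] in pixels, round what is visible of it).
Readings, each from a call of its own:
- r.get_t(): time.
- r.get_joint_pos(): joint angles.
- r.get_joint_velocities(): joint speeds.
- r.get_joint_efforts(): joint torques, N m.
- r.get_eef_pos(): TCP position.
- r.get_orientation(): TCP orientation.
- r.get_wrist_force(): force on the tool from outside, world axes, zero at the start.
- r.get_wrist_torque(): the same for the moment, N m.
- r.get_finger_gap(): finger opening in m.
- r.get_finger_force(): force on a finger pad.
Only numpy, scipy, OpenCV 4.12 (cv2) and the standard library are available. Lean on these libraries where they do the work, as an engineer would, in place of code of your own. Each camera call takes 0.05 s, during which the arm holds its last target. There are 200 camera calls.

## Working session

There is one attempt and no reset: what is moved stays moved. The work goes in short steps, each a Python script; the robot and the scene stay as the last script left them, time stands still between calls to the robot, and variables do not carry over. Pictures are saved under pics/ and viewed, at most 10 in all, crops included, and the job is handed in when it is done.

```bash
mkdir -p pics; ls; python3 - <<'E'
from rig import r
import cv2,numpy as np
for n in("side","top"):
    c=r.camera(n); cv2.imwrite(f"pics/{n}0.png",c["color"][:,:,::-1])
    C=-c["R"].T@c["t"]; print(n,C.round(3),c["R"].round(2).tolist(),c["intrinsics"].round(0).tolist(),c["distortion"])
    for t in["basket","bail_bar","stand","clamp","keeper_place","hook_place","tray","tray_cast"]:
        print(t,[(np.round(d["extent"]).tolist(),round(d["conf"],2)) for d in r.spot_in(n,t)][:4])
print(r.get_t(),r.get_eef_pos(),r.get_orientation(),r.get_wrist_force())
E
```

```text
pics
side [ 0.24  -0.72   0.884] [[0.93, -0.38, 0.01], [-0.25, -0.62, -0.75], [0.29, 0.69, -0.67]] [[348.0, 0.0, 255.0], [0.0, 348.0, 187.0], [0.0, 0.0, 1.0]] [-0.08924637  0.          0.          0.          0.        ]
basket [([198.0, 234.0, 51.0, 55.0], 0.8), ([237.0, 152.0, 41.0, 52.0], 0.7), ([176.0, 195.0, 51.0, 48.0], 0.66), ([156.0, 163.0, 31.0, 54.0], 0.64)]
bail_bar [([155.0, 160.0, 25.0, 45.0], 0.96), ([199.0, 238.0, 52.0, 54.0], 0.82), ([240.0, 154.0, 40.0, 54.0], 0.77), ([177.0, 198.0, 50.0, 34.0], 0.69)]
stand [([250.0, 154.0, 79.0, 86.0], 0.98)]
clamp [([250.0, 155.0, 77.0, 89.0], 0.68)]
keeper_place [([251.0, 156.0, 74.0, 94.0], 0.92)]
hook_place [([239.0, 153.0, 45.0, 53.0], 0.71), ([251.0, 155.0, 69.0, 85.0], 0.68), ([288.0, 217.0, 20.0, 17.0], 0.59)]
tray [([294.0, 285.0, 93.0, 98.0], 0.7)]
tray_cast [([282.0, 249.0, 18.0, 22.0], 0.71)]
top [2.100e-01 1.000e-03 1.699e+00] [[0.1, -0.99, 0.0], [-0.97, -0.1, -0.2], [0.2, 0.02, -0.98]] [[454.0, 0.0, 256.0], [0.0, 454.0, 192.0], [0.0, 0.0, 1.0]] [0.02915512 0.         0.         0.         0.        ]
basket [([259.0, 247.0, 32.0, 43.0], 0.8), ([193.0, 173.0, 43.0, 36.0], 0.77), ([196.0, 247.0, 48.0, 47.0], 0.75), ([140.0, 254.0, 46.0, 35.0], 0.61)]
bail_bar [([193.0, 176.0, 46.0, 34.0], 0.89), ([259.0, 245.0, 32.0, 41.0], 0.88), ([141.0, 253.0, 49.0, 38.0], 0.7), ([199.0, 246.0, 45.0, 42.0], 0.68)]
stand [([197.0, 162.0, 46.0, 91.0], 0.94)]
clamp [([199.0, 162.0, 46.0, 89.0], 0.88)]
keeper_place [([198.0, 160.0, 51.0, 86.0], 0.6), ([373.0, 174.0, 20.0, 21.0], 0.52)]
hook_place [([199.0, 161.0, 53.0, 90.0], 0.79)]
tray []
tray_cast [([297.0, 191.0, 17.0, 21.0], 0.55)]
0.9 [0.18014485 0.62452678 0.218725  ] [-4.39650657e-01 -3.11066922e+00  1.11024761e-05] [-0.19566632  0.91894511  0.34977694]
```

```bash
python3 - <<'E'
import cv2
a=cv2.imread("pics/side0.png")[90:340,120:370]; b=cv2.imread("pics/top0.png")[80:330,120:370]
s=lambda im:cv2.resize(im,(600,600),interpolation=cv2.INTER_CUBIC)
cv2.imwrite("pics/side1.png",s(a));cv2.imwrite("pics/top1.png",s(b))
E
```

```text
(no output)
```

View pics/side1.png

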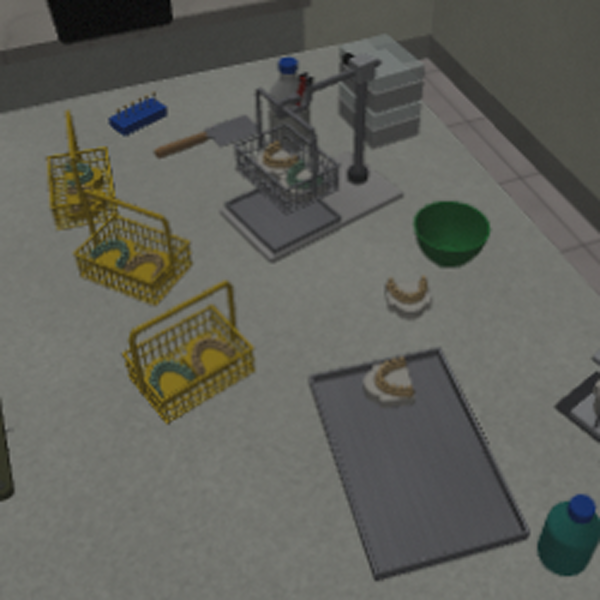

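View pics/top1.png

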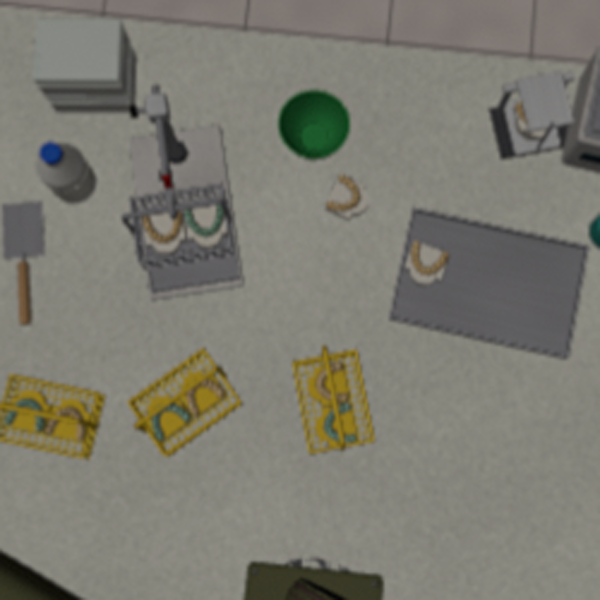

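The side crop shows the steel basket hanging on the stand, with its bar ends at about (262,95) and (314,138) and the post top at about (365,68). The top crop shows the tray corners at (413,210), (585,246), (568,356) and (391,319), with its cast at the left (+y) end. It also shows the stand base corners, and three yellow look-alike baskets to leave alone.

```bash
cat > h.py <<'E'
import numpy as np,cv2
from rig import r
OFF={"side":(120,90),"top":(120,80)}
def ray(c,uv):
    p=cv2.undistortPoints(np.array([[uv]],float),c["intrinsics"],c["distortion"])[0,0]
    return -c["R"].T@c["t"], c["R"].T@np.array([*p,1])
def onz(c,uv,z):
    C,d=ray(c,uv); return C+d*(z-C[2])/d[2]
def tri(a,b):
    (C,d),(E,e)=a,b; s=np.linalg.lstsq(np.c_[d,-e],E-C,rcond=None)[0]
    P,Q=C+d*s[0],E+e*s[1]; return (P+Q)/2,np.linalg.norm(P-Q)
E
python3 - <<'E'
from h import *
np.set_printoptions(precision=4,suppress=True)
cs={n:r.camera(n) for n in OFF}
z=lambda n,u,v:(OFF[n][0]+(u+.5)/2.4-.5,OFF[n][1]+(v+.5)/2.4-.5)
T=np.array([onz(cs["top"],z("top",*p),.017) for p in[(413,210),(585,246),(568,356),(391,319)]])
print("tray top",T[:,:2],T.mean(0),[np.linalg.norm(T[i]-T[(i+1)%4]) for i in range(4)])
S=np.array([onz(cs["side"],z("side",*p),.017) for p in[(310,378),(440,350),(527,534),(377,577)]])
print("tray side",S[:,:2],S.mean(0),[np.linalg.norm(S[i]-S[(i+1)%4]) for i in range(4)])
B=np.array([onz(cs["top"],z("top",*p),.01) for p in[(132,137),(219,126),(242,283),(153,299)]])
print("base",B[:,:2],B.mean(0),[np.linalg.norm(B[i]-B[(i+1)%4]) for i in range(4)])
for p in[(262,95),(314,138)]: print("bar side",onz(cs["side"],z("side",*p),.209))
for p in[(128,221),(226,201)]: print("bar top",onz(cs["top"],z("top",*p),.209))
print("posttop side",onz(cs["side"],z("side",367,68),.242),"top",onz(cs["top"],z("top",156,100),.242))
a=cv2.imread("pics/side0.png")[105:185,200:300]; b=cv2.imread("pics/top0.png")[110:195,165:235]
cv2.imwrite("pics/z.png",np.hstack([cv2.resize(a,(500,400),interpolation=2),cv2.resize(b,(300,400),interpolation=2)[:, :300]]))
E
```

```text
tray top [[ 0.6666 -0.0983]
 [ 0.6365 -0.3741]
 [ 0.4589 -0.3578]
 [ 0.4878 -0.0796]] [ 0.5624 -0.2274  0.017 ] [np.float64(0.2774042367705537), np.float64(0.17830802876703444), np.float64(0.27960776967524814), np.float64(0.17972141649525655)]
tray side [[ 0.4891 -0.0783]
 [ 0.6695 -0.1001]
 [ 0.6329 -0.3782]
 [ 0.4556 -0.3589]] [ 0.5618 -0.2289  0.017 ] [np.float64(0.1817577258966513), np.float64(0.28048509843983116), np.float64(0.17839559742503827), np.float64(0.28258696420116497)]
base [[0.742  0.3651]
 [0.7756 0.2274]
 [0.5215 0.1592]
 [0.4814 0.2952]] [0.6301 0.2617 0.01  ] [np.float64(0.14169996075215474), np.float64(0.2630669270975658), np.float64(0.1417345847998416), np.float64(0.269815592408077)]
bar side [0.5631 0.3009 0.209 ]
bar side [0.5939 0.1688 0.209 ]
bar top [0.5562 0.3105 0.209 ]
bar top [0.5997 0.1771 0.209 ]
posttop side [0.7169 0.2636 0.242 ] top [0.7266 0.289  0.242 ]
```

View pics/z.png

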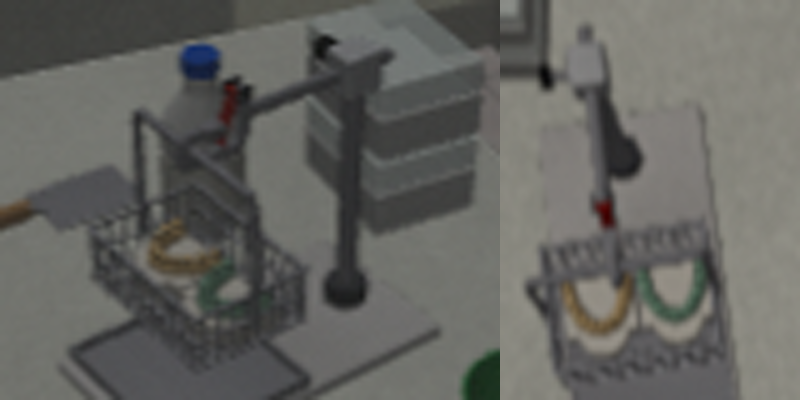

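The close-up shows the bar ends at about (138,112) and (253,192) in the side half. In the top half its left end is at (533,287), and the red keeper is at (605,213). Next I'll refine the bar pose by overlaying the model on both views.

```bash
python3 - <<'E'
from h import *
np.set_printoptions(precision=4,suppress=True)
cs={n:r.camera(n) for n in OFF}
L=tri(ray(cs["side"],(227.4,127.4)),ray(cs["top"],(172.4,170.8)));R=tri(ray(cs["side"],(250.6,143.6)),ray(cs["top"],(214.,162.)))
print(L,R,"side@z",onz(cs["side"],(227.4,127.4),.209),onz(cs["side"],(250.6,143.6),.209),onz(cs["top"],(172.4,170.8),.209),onz(cs["top"],(214,162),.209))
yaw=.262;X=np.array([np.cos(yaw),np.sin(yaw),0]);Y=np.array([-X[1],X[0],0]);Z=np.array([0,0,1])
O=np.array([.578,.2405,0])
w=lambda x,y,z:O+x*X+y*Y+z*Z
lines=[[w(0,-.071,.209),w(0,.071,.209)],[w(0,-.071,.209),w(0,-.071,.079)],[w(0,.071,.209),w(0,.071,.079)],[w(.145,0,.01),w(.145,0,.242)],[w(-.02,0,.225),w(.145,0,.225)]]
im=[]
for n,(x0,y0) in(("side",(205,110)),("top",(160,110))):
    c=cs[n]; k=6;a=cv2.resize(c["color"][y0:y0+90,x0:x0+66,::-1],None,fx=k,fy=k,interpolation=2)
    a=np.clip(a.astype(float)*1.5,0,255).astype(np.uint8).copy();raw=a.copy()
    for l in lines:
        p=cv2.projectPoints(np.array(l),cv2.Rodrigues(c["R"])[0],c["t"],c["intrinsics"],c["distortion"])[0][:,0]
        p=((p-[x0,y0]+.5)*k).round().astype(int)
        cv2.line(a,tuple(map(int,p[0])),tuple(map(int,p[1])),(255,0,255),1)
    im.append(a)
cv2.imwrite("pics/ov.png",np.hstack(im))
E
```

```text
(array([0.5603, 0.3127, 0.2103]), np.float64(0.0024350736131968642)) (array([0.5999, 0.1768, 0.2178]), np.float64(0.0050514857964027654)) side@z [0.5623 0.3149 0.209 ] [0.6019 0.1883 0.209 ] [0.5594 0.3131 0.209 ] [0.6048 0.1773 0.209 ]
```

View pics/ov.png

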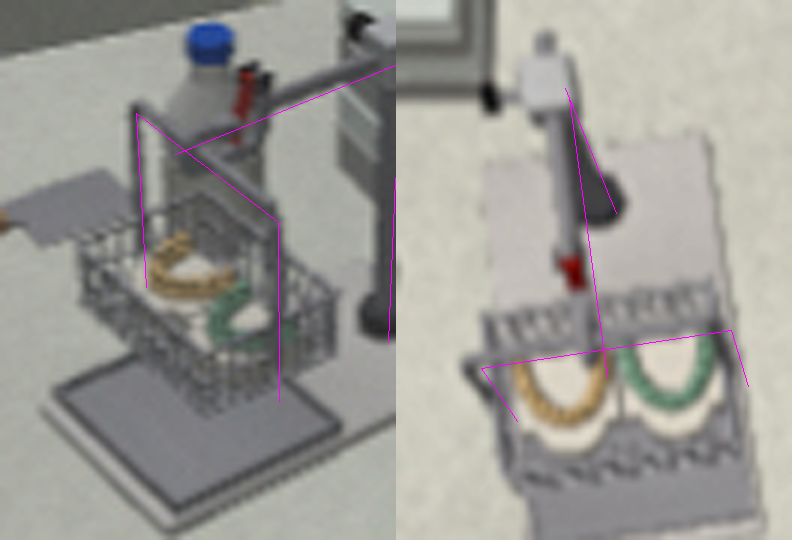

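In the overlay the model sits about 6–15 px (1–2.5 image px) too far to −y: the real bar ends are at (137,107) and (271,210) in the side view and (475,362) in the top view. I'll fit the pose, then move above the bar.

```bash
cat >> h.py <<'E'
from scipy.spatial.transform import Rotation as Ro
def frame(yaw): # tool down, tool y along stand x
    y=np.array([np.cos(yaw),np.sin(yaw),0]);z=np.array([0,0,-1.]);x=np.cross(y,z)
    return Ro.from_matrix(np.c_[x,y,z]).as_rotvec(),Ro.from_matrix(np.c_[-x,-y,z]).as_rotvec()
E
python3 - <<'E'
from h import *
from scipy.optimize import least_squares
np.set_printoptions(precision=4,suppress=True)
cs={n:r.camera(n) for n in OFF}
O_={"side":(205,110,0),"top":(160,110,396)}
obs=[("side",(137,109),(0,.071,.209)),("side",(271,210),(0,-.071,.209)),("top",(475,362),(0,.071,.209)),("top",(600,200),(.145,0,.02)),("side",(379,325),(.145,0,.02)),("top",(590,335),(0.01,0,.228))]
def f(q):
    X=np.array([np.cos(q[2]),np.sin(q[2]),0]);Y=np.array([-X[1],X[0],0]);e=[]
    for n,(u,v),(x,y,z) in obs:
        c=cs[n];P=np.array([q[0],q[1],z])+x*X+y*Y
        p=cv2.projectPoints(P[None],cv2.Rodrigues(c["R"])[0],c["t"],c["intrinsics"],c["distortion"])[0][0,0]
        x0,y0,s=O_[n];d=p-[(u-s)/6-.5+x0,v/6-.5+y0]
        if z==.228:d[1]=0
        e+=list(d)
    return e+[(q[2]-.262)/.02]
s=least_squares(f,[.578,.24,.262],loss="soft_l1");print(s.x,np.array(f(s.x)))
yaw=s.x[2];X=np.array([np.cos(yaw),np.sin(yaw),0]);Y=np.array([-X[1],X[0],0])
p=np.array([s.x[0],s.x[1],.206+.003])-.043*Y+.003*X
for o in frame(yaw):
    print(o,r.ik(p,o),r.ik(p+[0,0,.15],o))
for yt in(-.108,-.108+.262,0):
  for o in frame(yt): print(yt,r.ik([.558,-.3,.15],o))
E
```

```text
[0.5798 0.2472 0.2661] [-0.3068 -0.3127  1.0379  0.8449 -0.9385  0.4082  0.5099  0.7444  1.1922
 -0.2158 -0.3795  0.      0.2065]
[1.9071 2.4965 0.    ] [ 0.2492  0.0841  1.7096 -0.      1.3479 -0.0169] [ 0.2492  0.0279  1.5199 -0.      1.5937 -0.0169]
[ 2.4965 -1.9071  0.    ] None None
-0.108 [-0.578   0.1389  1.752  -0.      1.2507 -0.47  ]
-0.108 [-0.578   0.1389  1.752  -0.      1.2507  2.6716]
0.15400000000000003 [-0.578   0.1389  1.752  -0.      1.2507 -0.732 ]
0.15400000000000003 [-0.578   0.1389  1.752  -0.      1.2507  2.4096]
0 [-0.578   0.1389  1.752  -0.      1.2507 -0.578 ]
0 [-0.578   0.1389  1.752  -0.      1.2507  2.5636]
```

```bash
cat >> h.py <<'E'
YAW=.266;O=np.array([.580,.247,0]);X=np.array([np.cos(YAW),np.sin(YAW),0]);Y=np.array([-X[1],X[0],0]);Z=np.array([0,0,1.])
OR=frame(YAW)[0]
E
python3 - <<'E'
from h import *
np.set_printoptions(precision=4,suppress=True)
r.servo_line(np.array(r.get_eef_pos())+[0,0,.12],rate=.3)
p=O-.043*Y+.003*X
r.move_to(p+.32*Z,OR)
r.servo_line(p+.262*Z,rate=.12)
print(r.get_t(),r.get_eef_pos(),r.get_wrist_force())
im=[]
for n,(x0,y0) in(("side",(195,90)),("top",(150,95))):
    c=r.camera(n);k=5
    a=cv2.resize(c["color"][y0:y0+110,x0:x0+80,::-1],None,fx=k,fy=k,interpolation=2)
    a=np.clip(a.astype(float)*1.5,0,255).astype(np.uint8).copy()
    tcp=np.array(r.get_eef_pos())
    pts=[tcp-.022*Z+s*.0425*X for s in(-1,1)]+[O+.209*Z-.071*Y,O+.209*Z+.071*Y]
    q=cv2.projectPoints(np.array(pts),cv2.Rodrigues(c["R"])[0],c["t"],c["intrinsics"],c["distortion"])[0][:,0]
    for j,u in enumerate(((q-[x0,y0]+.5)*k).round().astype(int)): cv2.circle(a,tuple(map(int,u)),3,(255,0,255) if j<2 else(0,255,255),1)
    im.append(a)
cv2.imwrite("pics/ab.png",np.hstack(im))
E
```

```text
4.5 [0.5943 0.2065 0.2623] [ 0.3222 -0.188  -0.1183]
```

View pics/ab.png

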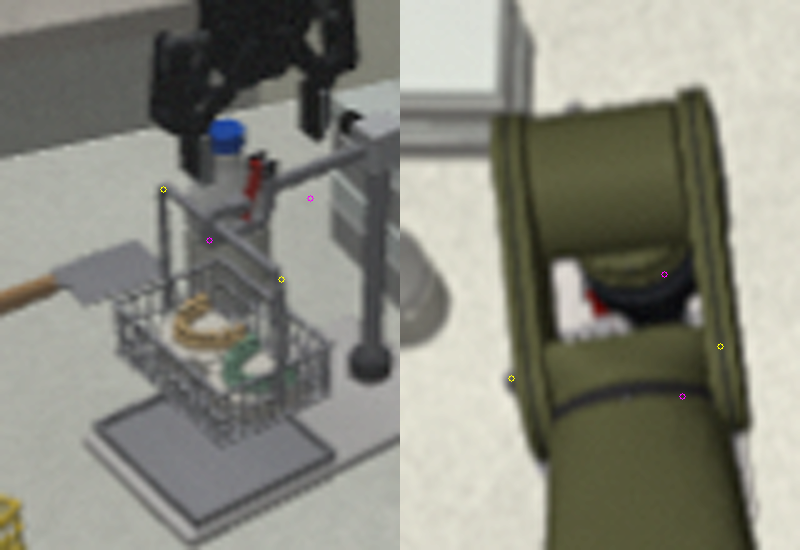

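The fingertips appear at (193,180) and (312,138), about 60 px higher than the projected (209,240) and (310,198). Their spacing does match. I need to know whether that picture was stale before going lower, so I'll take it again with the arm settled.

```bash
python3 - <<'E'
from h import *
np.set_printoptions(precision=4,suppress=True)
r.pause(.2)
print(r.get_t(),r.get_eef_pos(),r.tip_reach,r.get_orientation(),OR,r.get_joint_pos(),r.get_finger_gap())
x0,y0=195,70;k=6
c=r.camera("side")
a=cv2.resize(c["color"][y0:y0+95,x0:x0+90,::-1],None,fx=k,fy=k,interpolation=2)
a=np.clip(a.astype(float)*1.5,0,255).astype(np.uint8).copy()
tcp=np.array(r.get_eef_pos())
pts=[tcp+(.013-.022)*Z+s*.0425*X for s in(-1,1)]+[O+.209*Z-.071*Y,O+.209*Z+.071*Y]
q=cv2.projectPoints(np.array(pts),cv2.Rodrigues(c["R"])[0],c["t"],c["intrinsics"],c["distortion"])[0][:,0]
for j,u in enumerate(((q-[x0,y0]+.5)*k).round().astype(int)): cv2.circle(a,tuple(map(int,u)),3,(255,0,255) if j<2 else(0,255,255),1)
cv2.imwrite("pics/ab2.png",a)
E
```

```text
4.8 [0.5946 0.2064 0.263 ] 0.022 [1.9066 2.4956 0.002 ] [1.9072 2.4964 0.    ] [ 0.2488  0.0546  1.65   -0.      1.4354 -0.0172] 0.08538771550202673
```

View pics/ab2.png

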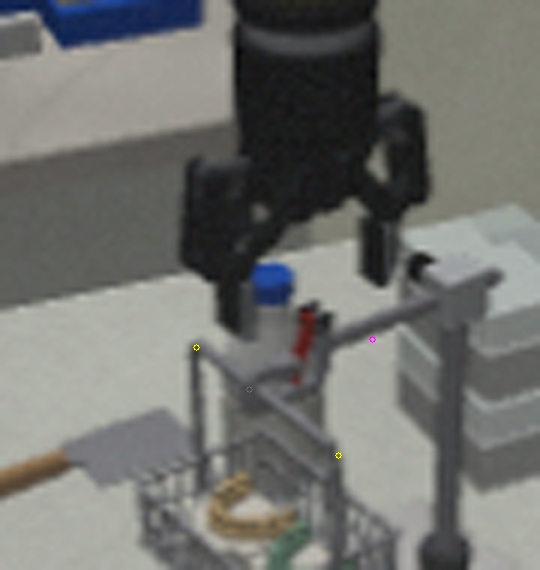

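The picture wasn't stale. The tips are at (243,338) and (362,287), about 50 px above where I projected them. The lateral position agrees, so the doubt is about height only. The fingers straddle the bar, so going down to the nominal height is safe as long as I watch the force, and I'll look again there.

```bash
python3 - <<'E'
from h import *
np.set_printoptions(precision=4,suppress=True)
p=O-.043*Y+.003*X
for z in(.24,.225,.213):
    r.servo_line(p+z*Z,OR,rate=.06); f=r.get_wrist_force(); print(z,r.get_eef_pos(),f)
    if np.linalg.norm(f)>3: break
r.pause(.2);print(r.get_t())
x0,y0=195,80;k=6
c=r.camera("side")
a=cv2.resize(c["color"][y0:y0+95,x0:x0+90,::-1],None,fx=k,fy=k,interpolation=2)
a=np.clip(a.astype(float)*1.7,0,255).astype(np.uint8).copy()
cv2.imwrite("pics/ab3.png",a)
print([(np.round(d["extent"],1).tolist(),round(d["conf"],2)) for d in r.spot_in("side","bail_bar")])
E
```

```text
0.24 [0.5939 0.2062 0.2392] [ 0.2893 -0.7767  0.7411]
0.225 [0.5938 0.2062 0.2242] [ 0.0247  0.3716 -0.3327]
0.213 [0.5938 0.2062 0.2121] [-0.8363  0.5708  0.8256]
6.3167
[([153.4, 164.3, 29.0, 37.4], 0.75), ([238.0, 157.1, 43.4, 42.1], 0.66), ([199.5, 237.0, 53.2, 58.0], 0.66), ([175.6, 193.2, 48.9, 48.3], 0.59), ([250.2, 155.3, 78.3, 88.4], 0.55)]
```

View pics/ab3.png

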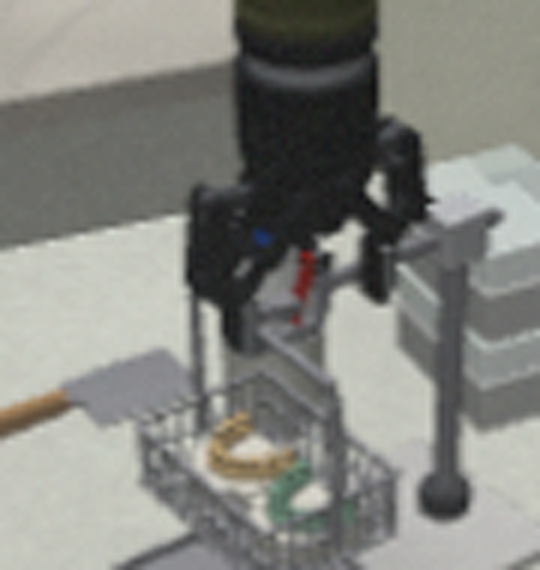

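The fingers straddle the bar without contact. Their tips, at about (240,350) and (375,300), still look about 40 px high against the bar at about (310,375). I'll draw a wireframe of the gripper from the stated dimensions in both views to see whether this is y, z or just how it looks.

```bash
python3 - <<'E'
from h import *
tcp=np.array(r.get_eef_pos());im=[]
def box(x0,x1,y0,y1,z0,z1):
    P=[tcp+x*X+y*Y+z*Z for z in(z0,z1) for x,y in((x0,y0),(x1,y0),(x1,y1),(x0,y1))]
    return [(P[i],P[j]) for i,j in((0,1),(1,2),(2,3),(3,0),(4,5),(5,6),(6,7),(7,4),(0,4),(1,5),(2,6),(3,7))]
S=[(box(-.0425,.0425,-.038,.038,.051,.12),(255,255,0))]+[(box(s*.0425,s*.057,-.011,.011,-.009,.03),(255,0,255)) for s in(-1,1)]
for n,(x0,y0) in(("side",(205,85)),("top",(160,90))):
    c=r.camera(n);k=6
    a=cv2.resize(c["color"][y0:y0+95,x0:x0+66,::-1],None,fx=k,fy=k,interpolation=2)
    a=np.clip(a.astype(float)*1.8,0,255).astype(np.uint8).copy()
    L=S+[([(O+.209*Z-.071*Y,O+.209*Z+.071*Y)],(0,255,255))]
    for ls,col in L:
      for l in ls:
        p=cv2.projectPoints(np.array(l),cv2.Rodrigues(c["R"])[0],c["t"],c["intrinsics"],c["distortion"])[0][:,0]
        p=((p-[x0,y0]+.5)*k).round().astype(int)
        cv2.line(a,tuple(map(int,p[0])),tuple(map(int,p[1])),col,1)
    im.append(a)
cv2.imwrite("pics/wf.png",np.hstack(im))
E
```

```text
(no output)
```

View pics/wf.png

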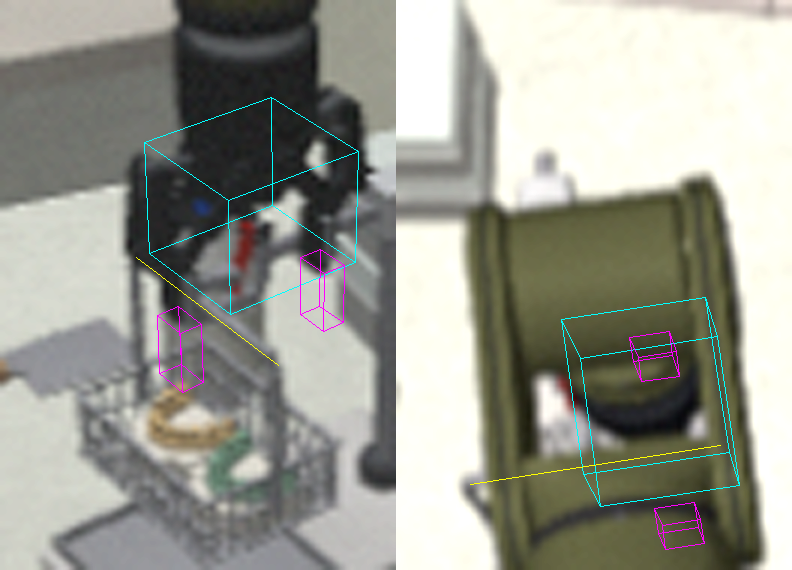

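Lateral position agrees in both views. Only the apparent tip height differs. Closing settles it: the pads either grip the bar (8 mm gap) or close above it on nothing, and at this y neither case touches the hook.

```bash
python3 - <<'E'
from h import *
np.set_printoptions(precision=3,suppress=True)
F=lambda n=6:np.mean([(r.pause(.02),r.get_wrist_force())[1] for _ in range(n)],0)
R=np.c_[X,Y,Z]
print("base",F()@R)
r.close(20)
print(r.get_t(),r.get_finger_gap(),r.get_finger_force(),F()@R,r.get_eef_pos(),(np.array(r.get_eef_pos())-O)@R)
c=r.camera("side");x0,y0=195,80
a=cv2.resize(c["color"][y0:y0+95,x0:x0+90,::-1],None,fx=6,fy=6,interpolation=2)
cv2.imwrite("pics/cl.png",np.clip(a.astype(float)*1.7,0,255).astype(np.uint8))
E
```

```text
base [-0.25 -0.07 -0.06]
7.3833 -3.744623947875517e-05 0.0 [-0.004  0.143 -0.168] [0.594 0.206 0.213] [ 0.003 -0.043  0.213]
```

View pics/cl.png

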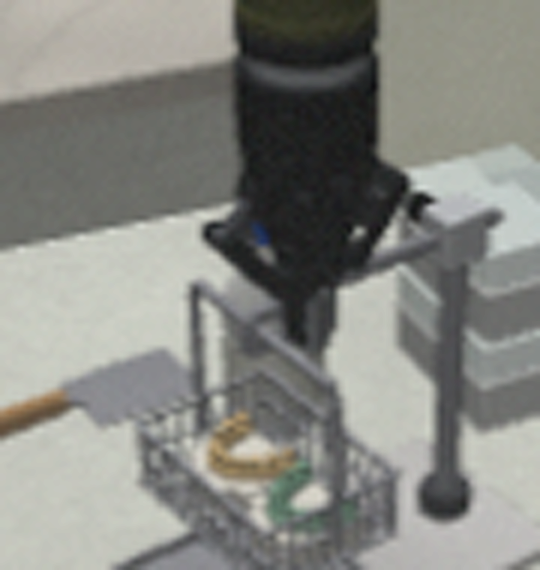

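The jaws closed on nothing (gap 0). Their tips are at (297,340), above or behind the bar, which passes (297,360). I'll work out where that tip ray lies.

```bash
python3 - <<'E'
from h import *
np.set_printoptions(precision=3,suppress=True)
R=np.c_[X,Y,Z]
c=r.camera("side");C,d=ray(c,(244.3,136.6))
for y in(-.043,-.02,0,.02,.04):
    s=(y-(C-O)@Y)/(d@Y);print(y,(C+d*s-O)@R)
# all three: bar ray at same column
C,d=ray(c,(245.,140.2));s=-((C-O)@X)/(d@X);print("bar there",(C+d*s-O)@R)
tcp=np.array(r.get_eef_pos());q=cv2.projectPoints(np.array([tcp-.022*Z,tcp-.003*Z]),cv2.Rodrigues(c["R"])[0],c["t"],c["intrinsics"],c["distortion"])[0][:,0]
print("pred tip",q, "crop",(q-[195,80]+.5)*6)
for n in("side","top"):
    c=r.camera(n)
    for t in("bail_bar","stand","tray","basket"): print(n,t,[(np.round(e["extent"],1).tolist(),round(e["conf"],2)) for e in r.spot_in(n,t)][:4])
E
```

```text
-0.043 [-0.006 -0.043  0.232]
-0.02 [ 0.01  -0.02   0.213]
0 [0.025 0.    0.197]
0.02 [0.039 0.02  0.18 ]
0.04 [0.054 0.04  0.164]
bar there [ 0.    -0.038  0.212]
pred tip [[246.594 145.635]
 [246.543 141.055]] crop [[312.566 396.812]
 [312.261 369.33 ]]
side bail_bar [([176.1, 194.3, 46.0, 46.2], 0.81), ([199.4, 237.6, 52.0, 54.9], 0.68), ([239.4, 152.3, 44.4, 52.4], 0.66)]
side stand [([249.8, 157.4, 72.6, 86.6], 0.74), ([318.7, 369.1, 37.0, 20.9], 0.24)]
side tray [([294.3, 284.9, 88.4, 98.1], 0.8)]
side basket [([239.7, 161.8, 42.6, 33.1], 0.96), ([154.5, 165.2, 25.2, 41.1], 0.96), ([176.1, 196.6, 50.6, 44.5], 0.81)]
top bail_bar [([139.7, 251.2, 49.7, 33.7], 0.83), ([258.2, 247.2, 27.5, 40.7], 0.7), ([178.8, 250.4, 6.9, 10.9], 0.55), ([180.1, 175.9, 18.9, 32.6], 0.45)]
top stand [([187.4, 140.8, 12.6, 54.7], 0.43)]
top tray [([325.0, 197.4, 80.4, 60.2], 0.91)]
top basket [([260.1, 246.3, 31.0, 44.0], 0.77), ([202.0, 155.1, 41.0, 78.8], 0.73), ([142.8, 252.1, 37.7, 30.6], 0.69), ([177.2, 250.2, 11.0, 17.5], 0.57)]
```

A tip ray at z≈0.23 means the gripper really is about 40 mm higher than its TCP reading, or somewhat off in y. I'll check this physically with a gentle guarded touch of the closed fingertips on bare bench, where TCP z should read 0.022. I'll locate the tip in the side picture by differencing against the first one.

```bash
python3 - <<'E'
from h import *
np.set_printoptions(precision=4,suppress=True)
F=lambda n=4:np.mean([(r.pause(.01),r.get_wrist_force())[1] for _ in range(n)],0)
p=np.array(r.get_eef_pos())
r.servo_line(p+[0,0,.11],rate=.25)
q=np.array([.50,.07,0])
r.move_to(q+.2*Z,OR); r.servo_line(q+.06*Z,rate=.15)
def tip():
    c=r.camera("side");d=np.abs(c["color"].astype(int)-cv2.imread("pics/side0.png")[:,:,::-1]).max(2)>45
    d=cv2.morphologyEx(d.astype(np.uint8),cv2.MORPH_OPEN,np.ones((2,2),np.uint8))
    e=np.array(r.get_eef_pos());pr=cv2.projectPoints(np.array([e-.022*Z]),cv2.Rodrigues(c["R"])[0],c["t"],c["intrinsics"],c["distortion"])[0][0,0]
    m=np.zeros_like(d);u,v=pr.astype(int);m[v-45:v+12,u-14:u+14]=1
    ys,xs=np.nonzero(d*m);print("pred",pr,"seen low row",[(yy,xs[ys==yy].min(),xs[ys==yy].max()) for yy in sorted(set(ys))[-4:]] if len(ys) else None);
    return c
tip();b=F();print("base",b)
z=.06
while z>-.03:
    z-=.003 if z>.036 or z<.02 else .0015
    r.servo_line(q+z*Z,rate=.05);f=F(3)-b
    if f[2]>2.5: print("contact",z,r.get_eef_pos(),f);break
else: print("none")
c=tip()
r.servo_line(np.array(r.get_eef_pos())+.03*Z,rate=.1);print(r.get_t())
E
```

```text
pred [236.0428 209.876 ] seen low row [(np.int64(201), np.int64(232), np.int64(240)), (np.int64(202), np.int64(233), np.int64(239)), (np.int64(203), np.int64(233), np.int64(239)), (np.int64(204), np.int64(235), np.int64(239))]
base [0.1663 0.2732 0.2756]
contact -0.013500000000000036 [ 0.5008  0.07   -0.0125] [-2.0467 -0.6284  5.6504]
pred [236.5881 224.6022] seen low row [(np.int64(217), np.int64(233), np.int64(240)), (np.int64(218), np.int64(234), np.int64(240)), (np.int64(219), np.int64(235), np.int64(239)), (np.int64(220), np.int64(236), np.int64(237))]
19.4417
```

Contact came at TCP z = −0.0125, so the fingertips are really 34.5 mm higher than the reading implies, while lateral position is good. I'll use the measured offset: bar height in the reading is about 0.178, and I'll grip at 0.181 with a small +x bias to stay away from the nose.

```bash
cat >> h.py <<'E'
RR=np.c_[X,Y,Z]
def F(n=4): return np.mean([(r.pause(.01),r.get_wrist_force())[1] for _ in range(n)],0)@RR
def pos(): return (np.array(r.get_eef_pos())-O)@RR
def go(p,rate=.05): r.servo_line(O+RR@np.asarray(p,float),rate=rate)
E
python3 - <<'E'
from h import *
np.set_printoptions(precision=4,suppress=True)
r.servo_line(np.array(r.get_eef_pos())*[1,1,0]+.18*Z,rate=.35)
r.ungrasp()
r.move_to(O+RR@[.009,-.045,.265],OR)
go([.009,-.045,.215],.15)
for z in(.203,.192,.181):
    go([.009,-.045,z],.06);f=F(3);print(z,f)
    if np.linalg.norm(f)>3.5: print("STOP");break
else:
    b=F(8);r.close(20);r.pause(.1)
    print(r.get_t(),"gap",r.get_finger_gap(),r.get_finger_force(),"base",b,"F",F(8),pos())
E
```

```text
0.203 [-0.242  -0.1693 -0.3816]
0.192 [ 0.3424 -0.0599  0.5081]
0.181 [-0.2006 -0.3749 -0.293 ]
24.0667 gap 0.00700304346162703 20.492272675037384 base [-0.1335 -0.146   0.1696] F [ 1.7341 -0.1314  0.2422] [ 0.0093 -0.045   0.1812]
```

The bar is gripped (gap 7 mm, small forces). Now I'll firm the grip, unload the weight, then ease back by feel.

```bash
python3 - <<'E'
from h import *
np.set_printoptions(precision=2,suppress=True)
b=np.array([-.13,-.15,.17])
r.close(70);p=pos();print(r.get_finger_gap(),F(6)-b)
x=p[0];z=p[2];z0=z;x0=x
for i in range(8):
    z+=.0005;go([x,-.045,z],.02);f=F(5)-b;print("z",round((z-z0)*1e3,1),f)
    if f[2]<-6: z-=.0005;go([x,-.045,z],.02);break
    if i>=2 and f[2]<-2.4 : break
print(r.get_t(),F(6)-b,pos())
E
```

```text
0.005049878816818122 [0.34 0.36 0.6 ]
z 0.5 [ 0.99  0.76 -0.46]
z 1.0 [ 0.6   1.24 -1.38]
z 1.5 [ 0.22  0.2  -2.55]
25.275 [ 0.43  0.21 -2.72] [ 0.01 -0.05  0.18]
```

```bash
python3 - <<'E'
from h import *
np.set_printoptions(precision=2,suppress=True)
b=np.array([-.13,-.15,.17])
p=pos();x0=x=p[0];z=p[2]
while x-x0<.036:
    x+=.001 if x-x0<.012 else .0005
    go([x,-.045,z],.03);f=F(4)-b
    print(round((x-x0)*1e3,1),f,end="; ")
    if f[0]<-5.2 or abs(f[1])>5 or f[2]<-6: break
print();r.pause(.1);print(r.get_t(),F(8)-b,(pos()-[x0,-.045,z])*1e3,r.get_finger_gap())
E
```

```text
1.0 [-0.49  0.07 -2.09]; 2.0 [ 0.53  0.05 -2.23]; 3.0 [ 0.15  0.11 -2.91]; 4.0 [ 0.06  0.05 -2.59]; 5.0 [ 0.65  0.   -2.47]; 6.0 [ 0.14  0.32 -2.45]; 7.0 [ 0.14  0.48 -2.32]; 8.0 [-0.01  0.02 -2.59]; 9.0 [ 0.72  0.33 -2.46]; 10.0 [-0.25  0.42 -2.57]; 11.0 [ 0.4   0.59 -2.86]; 12.0 [-0.47 -0.26 -2.27]; 12.5 [-1.58  0.06 -2.36]; 13.0 [-1.98  0.02 -2.89]; 13.5 [-2.3   0.54 -2.26]; 14.0 [-2.45 -0.06 -2.28]; 14.5 [-1.91  0.4  -2.58]; 15.0 [-1.8   0.27 -2.38]; 15.5 [-2.27 -0.05 -2.6 ]; 16.0 [-1.99  0.04 -1.99]; 16.5 [-2.22 -0.57 -2.64]; 17.0 [-1.94 -0.04 -2.62]; 17.5 [-1.78  0.21 -2.67]; 18.0 [-2.12 -0.11 -2.49]; 18.5 [-1.95 -0.14 -2.33]; 19.0 [-1.94 -0.18 -2.7 ]; 19.5 [-1.71  0.08 -2.56]; 20.0 [-2.19  0.72 -2.43]; 20.5 [-2.86 -0.07 -2.08]; 21.0 [-2.55  0.24 -2.61]; 21.5 [-2.66  0.42 -2.05]; 22.0 [-2.37  0.19 -2.03]; 22.5 [-2.5   0.23 -2.2 ]; 23.0 [-2.99  0.42 -2.12]; 23.5 [-2.84  0.13 -2.53]; 24.0 [-2.97  0.03 -2.74]; 24.5 [-3.59  0.23 -2.71]; 25.0 [-2.97 -0.22 -2.99]; 25.5 [-3.78  0.15 -2.66]; 26.0 [-3.58  0.11 -2.67]; 26.5 [-3.5  -0.09 -2.78]; 27.0 [-4.67  0.06 -2.44]; 27.5 [-5.79 -0.36 -2.63]; 
37.6083 [-5.66  0.34 -1.79] [27.09  0.02 -0.16] 0.005609613524355092
```

The solid stop is felt at 27.5 mm, with force rising from 3.5 to 5.7 N, well under the limit. Now I'll lift straight up, watching the force.

```bash
python3 - <<'E'
from h import *
np.set_printoptions(precision=2,suppress=True)
b=np.array([-.13,-.15,.17])
x,y,z=pos();z0=z;ok=True
while z-z0<.033:
    z+=.0022;go([x,y,z],.05);f=F(3)-b;print(round((z-z0)*1e3,1),f,end="; ")
    if f[2]<-6.5 or f[0]<-8 or f[0]>4: ok=False;break
print(ok,r.get_t(),pos())
if ok:
    for dx in(.008,.02,.04):
        go([x-dx,y,z+.001],.08);f=F(3)-b;print(dx,f,end="; ")
        if abs(f[0])>4: print("STOP");break
    else: go([x-.085,y,z+.012],.15);print(F(5)-b)
print(r.get_t(),pos(),r.get_finger_gap())
E
```

```text
2.2 [-5.   -0.26 -4.  ]; 4.4 [-5.47 -0.65 -3.68]; 6.6 [-5.36  0.01 -4.56]; 8.8 [-5.77 -0.5  -3.79]; 11.0 [-5.18 -0.39 -4.1 ]; 13.2 [-5.32 -0.54 -4.28]; 15.4 [-5.94 -0.62 -4.25]; 17.6 [-6.23 -0.36 -3.89]; 19.8 [-6.67 -0.39 -4.24]; 22.0 [-7.37 -0.63 -3.73]; 24.2 [-7.8  -0.04 -3.5 ]; 26.4 [-9.03 -0.79 -3.15]; False 40.975 [ 0.03 -0.04  0.21]
40.975 [ 0.03 -0.04  0.21] 0.004970582196687138
```

Force is building only from the keeper's lean, and the bar's underside is now about 27 mm above the saddle, clear of the 23 mm lip. So I'll go out over the nose.

```bash
python3 - <<'E'
from h import *
np.set_printoptions(precision=2,suppress=True)
b=np.array([-.13,-.15,.17])
x,y,z=pos();ok=True
for dx,dz in((.002,.001),(.005,.004),(.01,.008),(.025,.012),(.045,.014)):
    go([x-dx,y,z+dz],.07);f=F(3)-b;print(dx,f,end="; ")
    if f[0]>4 or f[2]<-7: print("STOP");ok=False;break
if ok: go([x-.09,y,z+.03],.2);print(F(6)-b)
print(r.get_t(),pos(),r.get_finger_gap())
yt=-.108;Xt=np.array([np.cos(yt),np.sin(yt),0]);Yt=np.array([-Xt[1],Xt[0],0]);tf=np.array([.5625,-.228,0])-.036*Yt
print(tf, r.ik(tf-.043*Yt+.17*Z,frame(yt)[0]))
E
```

```text
0.002 [-6.72  0.13 -2.05]; 0.005 [ 0.19  0.8  -3.66]; 0.01 [ 0.26  0.26 -3.51]; 0.025 [-0.01  0.46 -3.29]; 0.045 [-0.4   0.26 -3.04]; [ 1.02  0.07 -3.19]
43.1 [-0.05 -0.05  0.24] 0.0055934927469758105
[ 0.56 -0.26  0.  ] [-0.59  0.12  1.74 -0.    1.28 -0.48]
```

It's off the hook cleanly and hanging free (−3.2 N). Now I'll carry it level to the tray and lower it with a force guard.

```bash
python3 - <<'E'
from h import *
np.set_printoptions(precision=3,suppress=True)
b=np.array([-.13,-.15,.17])
yt=-.108;Xt=np.array([np.cos(yt),np.sin(yt),0]);Yt=np.array([-Xt[1],Xt[0],0]);tf=np.array([.5625,-.228,0])-.036*Yt
ot=frame(yt)[0];t=tf-.045*Yt-.002*Xt
p=np.array(r.get_eef_pos());r.servo_line(p+.03*Z,rate=.12)
r.servo_line(t+.26*Z,ot,rate=.17)
r.servo_line(t+.15*Z,rate=.12);r.pause(.2)
print(r.get_t(),F(6)-b,r.get_eef_pos(),r.get_finger_gap())
im=[]
for n,(x0,y0) in(("side",(230,225)),("top",(275,140))):
    c=r.camera(n);im.append(np.clip(cv2.resize(c["color"][y0:y0+125,x0:x0+100,::-1],None,fx=4,fy=4,interpolation=2).astype(float)*1.5,0,255).astype(np.uint8))
cv2.imwrite("pics/tr.png",np.hstack(im))
E
```

```text
47.8417 [ 0.223  0.335 -3.332] [ 0.552 -0.309  0.151] 0.005283543126767111
```

View pics/tr.png

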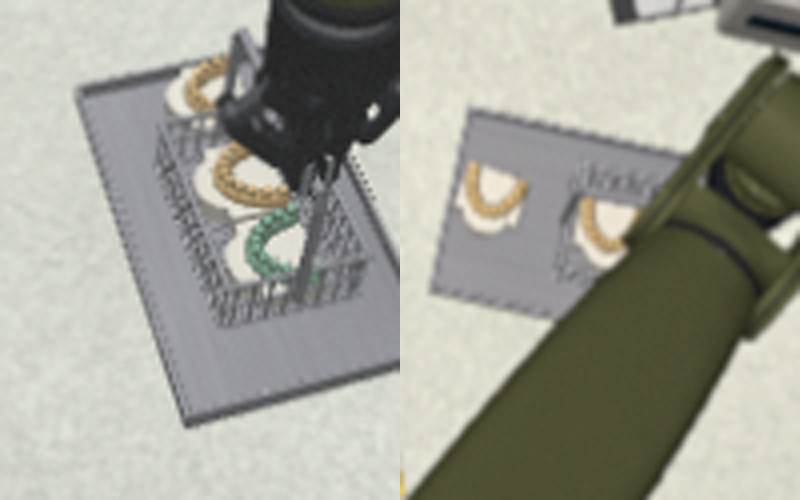

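The basket hangs level over the free end. In the top half its +y edge is at x≈565, clear of the cast at 525, and the tray rims are clear all round. Now I'll lower it.

```bash
python3 - <<'E'
from h import *
np.set_printoptions(precision=3,suppress=True)
b=.17
p=np.array(r.get_eef_pos());z=.122
r.servo_line([p[0],p[1],z],rate=.06)
w=F(6)[2];print(r.get_t(),w)
while z>.07:
    z-=.0015 if z>.113 else .0008
    r.servo_line([p[0],p[1],z],rate=.03);f=F(3)
    if f[2]>w+2.6: break
print(z,f,r.get_t())
r.pause(.15);print(F(6),r.get_wrist_torque())
E
```

```text
48.6583 -2.708548958621527
0.10740000000000002 [-2.559 -1.198  2.573] 52.2333
[-3.477 -1.675  3.753] [-0.329  0.54   0.062]
```

```bash
python3 - <<'E'
from h import *
np.set_printoptions(precision=3,suppress=True)
p=np.array(r.get_eef_pos());r.servo_line(p+.0008*Z,rate=.02);r.pause(.1);print(F(5))
r.ungrasp();print(F(4),r.get_finger_gap())
p=np.array(r.get_eef_pos());r.servo_line(p+.04*Z,rate=.08);print(F(4))
r.servo_line(p+.16*Z,rate=.25)
r.move_to([.35,.35,.35],r.get_orientation());print(r.get_t())
for n in("side","top"):
    c=r.camera(n);cv2.imwrite(f"pics/end_{n}.png",c["color"][:,:,::-1])
    for t in("basket","bail_bar","tray_cast","tray"):
        for e in r.spot_in(n,t)[:5]:
            u=e["extent"];X3=onz(c,u[:2],.03 if t!="bail_bar" else .07);print(n,t,np.round(u,0),round(e["conf"],2),X3[:2])
E
```

```text
[-0.773 -0.426 -1.159]
[ 0.199 -0.102  0.058] 0.0856111570715571
[ 0.077  0.012 -0.119]
57.3917
side basket [197. 237.  51.  60.] 0.92 [0.348 0.012]
side basket [295. 281.  50.  73.] 0.89 [ 0.562 -0.251]
side basket [177. 196.  50.  44.] 0.68 [0.331 0.225]
side basket [154. 165.  24.  43.] 0.62 [0.285 0.434]
side bail_bar [176. 193.  48.  44.] 0.97 [0.326 0.194]
side bail_bar [154. 166.  26.  36.] 0.7 [0.285 0.378]
side bail_bar [294. 281.  51.  68.] 0.64 [ 0.544 -0.27 ]
side bail_bar [201. 240.  52.  56.] 0.62 [ 0.35  -0.037]
side bail_bar [250. 155.  78.  88.] 0.4 [0.644 0.301]
side tray_cast [282. 250.  16.  21.] 0.58 [ 0.576 -0.136]
side tray_cast [289. 214.  17.  16.] 0.48 [ 0.664 -0.007]
side tray [295. 285.  92.  98.] 0.64 [ 0.557 -0.262]
side tray [249. 155.  77.  90.] 0.28 [0.661 0.355]
top basket [262. 248.  33.  42.] 0.96 [ 0.348 -0.014]
top basket [196. 246.  50.  45.] 0.74 [0.328 0.224]
top basket [335. 200.  41.  33.] 0.61 [ 0.555 -0.269]
top basket [125. 249.   2.   7.] 0.48 [0.292 0.481]
top bail_bar [335. 203.  47.  34.] 0.94 [ 0.534 -0.264]
top bail_bar [199. 246.  46.  36.] 0.85 [0.328 0.208]
top bail_bar [259. 245.  30.  38.] 0.81 [ 0.354 -0.004]
top tray_cast [297. 191.  18.  16.] 0.61 [ 0.573 -0.125]
top tray [324. 200.  86.  64.] 0.59 [ 0.55 -0.23]
top tray [375. 174.  17.  21.] 0.3 [ 0.668 -0.412]
```

The networks place the basket at about (0.555, −0.267), on target, with the tray cast unmoved and the arm clear.

```bash
python3 -c "
from rig import r
print(r.finish_job())"
```

```text
the job is handed in; nothing more can be done
None
```

I lifted the basket off the hook past the fully opened keeper and set it down in the tray's free end beside the cast; the job was handed in at about 57.5 s. Force peaked at about 9 N while lifting past the keeper. Network detections put the basket on target and the tray cast unmoved, but I judged it flat from the contact height alone, as I had no pictures left to view.

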